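# Seat the dust extractor's filter cell

### The arm

A 7-joint arm with a two-finger parallel gripper is mounted at the origin on the work surface. World frame = base frame: x ahead of the robot, y to its left, z up, the work surface at z = 0. Lengths are in m, angles in degrees, forces in N, time in s.
With the tool pointing down it reaches from about 0.425 to 1.025 m from the base axis. Payload 9.4 kg.
Tool frame: the origin (TCP) lies at the very end of the fingers, on their centre line; the grasp point (between the pads) lies 19 mm behind it; z points along the fingers, y is the line along which they close (so a half turn about z gives the same grasp; the last joint's range is limited). The gripper opens to 85 mm and grips with 20 to 120 N. Pads are 22 mm wide; open, the fingers measure 114 mm over their backs; the gripper's body (76 mm by 85 mm) begins 54 mm behind the grasp point. The pads swing forward as they close: fully open they stand 13 mm farther back than shut.
Start: joints at [72.726, 34.337, -0.143, 91.639, 0.103, 54.024, -4.572], TCP at [0.162, -0.707, 0.231] pointing down, gripper open.
Joint ranges: [-147.43, 147.43], [-19.82, 112.94], [-74.19, 73.91], [6.32, 146.72], [-59.91, 239.91], [6.04, 106.73], [-150.56, 150.56]. Speed limits (degrees/s): [127.2, 127.2, 172.46, 172.46, 180, 180, 180].

### API

Orientations are given as a 3x3 rotation matrix whose columns are the frame's x, y, z axes.
In Python, from plant import manip, imaging, order gives the robot as it stands.
- The arm moves only by the tool play_rows, never from a script. Its argument "motion" is a list of rows, each a list of 7 numbers: the shift along the world's x, y, z in m, then the turn, a rotation vector about the world's x, y, z in rad, then the finger opening in m, from 0 to 0.0854. In form: [[x, y, z, ax, ay, az, jaw], ...]. A call has 1 to 8 rows; each row is the pose to reach, as a shift and turn from the pose commanded when the call began; what a row does not reach only later rows make up. A row lasts 1/12 s, in which the tool goes at most 41.7 mm and 7.16 degrees, less where a joint would pass 70% of its speed; a pose out of reach is approached as far as the arm can. A call with a gripper value outside its range is refused whole. The fingers move at their own pace and stop on an object; "force" is the grip in N (left out, the last holds). Time passes only in rows, so rows that repeat a pose let the fingers close. It gives the time, the measured TCP pose, the force, the opening and the grip force at its end, in the units of the state.
- manip.read_state(): the state, without advancing time (a new reading comes with each control period).
- imaging.grab_frame(name): name is "side" or "top"; returns the picture (420x560x3 uint8, red, green, blue); there is no depth.
- imaging.calibration(name): a dict with "vfov" (degrees; the focal length in pixels is half the picture's height over the tangent of half this angle, whatever the lens; pixels are square), "cx", "cy" (the principal point, pixels), "D" ([k1, k2, p1, p2, k3] as OpenCV has them; the pictures are not rectified), "rvec" (rotation vector, rad) and "tvec" (3), from world to camera coordinates, as OpenCV has them. Camera axes: x right, y down, z forward; pixel columns grow to the right and rows downward; lengths in m; the calibration is good to about 2 mm. A picture is of the moment at which its call begins. calibration takes no time and is no camera call.
- order.hand_in(): hands the job in; it is judged then, once.
The state is a dict: "time": time; "joint_positions": joint angles; "qvel": joint speeds; "joint_torque": joint torques, N m; "tcp_pos": TCP position; "tcp_rot": TCP orientation; "wrist_force": force on the tool from outside, world axes, zero at the start; "moment": the same for the moment, N m; "grip_width": finger opening in m; "grip_force": force on a finger pad.
Only numpy, scipy, OpenCV 4.12 (cv2) and the standard library are available. Lean on these libraries where they do the work, as an engineer would, in place of code of your own. Each camera call takes 0.05 s, during which the arm holds its last target. There are 200 camera calls.

### The job

Lift the grey lid off the green dust-extractor canister by its knob and set it down gently, right way up, on the round blue felt mat. Then turn the knurled collar of the filter cell counter-clockwise (seen from above) until its hidden keyways drop over the pins, and push it fully home against its spring. Finish while still holding it pushed home, and leave the glue jar, the screwdriver and the wood offcut where they are.

Things in the scene. Friction and masses are not known exactly. Their poses are not given: they have to be found in the camera images.
- canister: Fixed green round canister, diameter 148 mm, height 45; origin at the centre of its underside on the bench, z up. A black hose stub (diameter 36, at height 22) sticks out along its -x to 106 from the axis. Its flat top carries the collar in the middle and, around it, the lid.
- spigot (a point): Centre of the canister's flat top, 45 mm above the bench. Here stands a fixed steel spigot with three short pins, 120 degrees apart, hidden inside and under the collar; the pins' bearing differs from run to run and cannot be seen or read, only felt.
- lid: Loose grey domed lid like an upturned pot: outer diameter 132 mm, wall 4, height 90 to its flat top, hollow (inner height 84), 0.15 to 0.3 kg, not latched. Origin at the centre of its open lower rim, z up. At the start the rim rests on the canister's top (origin 45 above the bench), centred within 4, covering the collar; it must rise 80 to clear the collar.
- lid_knob (a point): Centre of the lid's black knob, an upright cylinder of diameter 28 mm and height 22 on a thinner stem, on the lid's axis 112 above its rim (22 above the lid's flat top; the knob's own top is 123 above the rim).
- collar: Loose filter cell with knurled dark-steel collar, round, diameter 52 mm, height 52, 0.18 kg, on the spigot, free to turn and slide (1.2 play all round). Origin at the centre of its underside (a thin skirt hangs 6 lower), z up. Origin above the bench: 67.5 at the start, stopped hard on the pins; 59 after dropping over them onto a spring plate; 54 pushed home against a hard stop.
- collar_mark (a point): Orange mark on the collar's top rim, 21.5 mm from the axis along its +x. Three keyways inside, 120 degrees apart, meet the pins after a counter-clockwise turn (from above) of 20 to 75 degrees from the start, with about 9 degrees to spare either way. The collar then drops 8.5 by its weight or, if held by the fingers, can be lowered that far.
- collar_grip (a point): Centre of the solid knurled grip band, on the axis, 41 mm above the collar's underside; band diameter 52, from 30 to 52 above the underside; free all round once the lid is off. The spring under the collar takes about 4 N to begin and 10 N at home, and lifts the collar 5 when let go, so keep pressing (12 to 20 N is right).
- mat: Fixed round blue felt mat, diameter 190 mm, 5 thick, flat on the bench; origin at the centre of its underside. The lid goes here, wholly on it.
- glue: Bystander: loose glue jar with a red cap, diameter 60 mm, height 110, upright; origin at the centre of its underside.
- screwdriver: Bystander: loose screwdriver with a yellow handle, 190 mm long, lying on the bench; origin near its middle.
- offcut: Bystander: loose pale wood offcut, 50 x 120 x 32 mm, on the bench; origin at the centre of its underside.
Not all that is in view belongs to the job. Several things have the shape of the lid; the one meant has the colours described above.

How it is judged (in metres and radians):
On the way, in this order (a step that is already met when the one before it is completed fails the run):
1. the lid stands right way up on the blue felt mat, let go (horizontal distance between lid and mat below 0.04 m and height (world z) of lid below 0.012 m and angle between lid's own z axis and vertical below 0.1 rad and contact force between the arm and lid below 0.1 N and linear speed of lid below 0.03 m/s), for 0.2 s.
2. the collar has dropped over the pins (z of collar in the frame of canister below 0.0615 m and horizontal distance between collar and canister below 0.004 m), for 0.1 s.
At the end, for the whole second after the job is handed in: The fingers hold the collar pushed home with over 4 N (within 2 mm of the stop, centred within 4 mm, level within 5 degrees, still); the lid stands right way up on the mat (centres within 40 mm, rim within 7 mm of its top), untouched by the arm (horizontal distance between lid and mat below 0.04 m and height (world z) of lid below 0.012 m and angle between lid's own z axis and vertical below 0.1 rad and contact force between the arm and lid below 0.1 N and z of collar in the frame of canister below 0.056 m and horizontal distance between collar and canister below 0.004 m and angle between collar's own z axis and vertical below 0.09 rad and contact force between the fingers and collar above 4 N and linear speed of collar below 0.02 m/s); the arm keeps its last pose, push and grip.
It fails at once if the glue jar is pushed more than 30 mm away or lifted (distance of glue from where it was at the start of the episode above 0.03 m).
It fails at once if the screwdriver is pushed more than 30 mm away or lifted (distance of screwdriver from where it was at the start of the episode above 0.03 m).
It fails at once if the offcut is pushed more than 30 mm away or lifted (distance of offcut from where it was at the start of the episode above 0.03 m).
It fails at once if the lid is dropped: it hits the mat or bench at more than 0.5 m/s, out of the fingers (height (world z) of lid below 0.03 m and linear speed of lid above 0.5 m/s and contact force between the fingers and lid below 0.2 N).
It also fails if it takes over 64 s, if anything falls off the work surface, if the arm or the gripper's body presses on something with over 40 N, if the wrist force passes 120 N, or if a joint passes its speed limit or range.

## Working session

There is one attempt and no reset: what is moved stays moved. The work goes in short steps, Python scripts to look and compute and a tool call to move; the robot and the scene stay as the last step left them, time stands still between calls to the robot, and variables do not carry over. Pictures are saved under pics/ and viewed, at most 10 in all, crops included, and the job is handed in when it is done.

Besides the shell and the picture viewer there is one more tool, called after "Call:" as a command line: name --pt "numbers of a row" for each row, then --argument value for the rest. play_rows: Moves the arm, as the interface text tells. Its arguments: {"type":"object","properties":{"motion":{"type":"array","items":{"type":"array","items":{"type":"number"}}},"force":{"type":"number"}},"required":["motion"]}

```bash
mkdir -p pics
python3 - <<'E'
from plant import manip, imaging
import cv2
for n in("side","top"):
    f=imaging.grab_frame(n); cv2.imwrite(f"pics/{n}0.png",f[:,:,::-1]); print(n,imaging.calibration(n))
s=manip.read_state(); print(s)
E
```

```text
side {'vfov': 54.19347252411858, 'cx': 285.5062500315931, 'cy': 202.73015999663207, 'D': array([-0.09171486,  0.        ,  0.        ,  0.        ,  0.        ]), 'rvec': array([ 2.37391257, -0.52231941,  0.18008115]), 'tvec': array([-0.39662495,  0.27527094,  0.81724777])}
top {'vfov': 50.873648716249356, 'cx': 277.89780544158356, 'cy': 203.01170851778295, 'D': array([0.02366169, 0.        , 0.        , 0.        , 0.        ]), 'rvec': array([ 2.15645121, -2.14462192,  0.15355143]), 'tvec': array([0.06550337, 0.4852201 , 1.15622551])}
{'time': 0.1, 'joint_positions': array([72.7243314 , 34.38136812, -0.14628115, 91.67694393,  0.10534723,
       54.02328755, -4.57187473]), 'qvel': array([-0.07143278, -0.09982741,  0.04766656, -0.1069291 , -0.0337788 ,
       -0.02226557, -0.02030137]), 'joint_torque': array([ 5.38847758e-03, -7.77990174e+01,  1.56997271e+00, -2.58623028e+01,
        1.26220530e-02,  5.52378639e-03, -6.57807982e-05]), 'tcp_pos': array([ 0.16151154, -0.70634463,  0.23048137]), 'tcp_rot': array([[ 9.74813632e-01,  2.23020542e-01, -4.69213858e-04],
       [ 2.23020980e-01, -9.74812720e-01,  1.34300129e-03],
       [-1.57878761e-04, -1.41382050e-03, -9.99998988e-01]]), 'wrist_force': array([1.05556874, 0.41399106, 0.62882965]), 'moment': array([ 0.0051608 , -0.0575255 , -0.04397994]), 'grip_force': 0.0, 'grip_width': 0.08547957884653246}
```

View pics/side0.png

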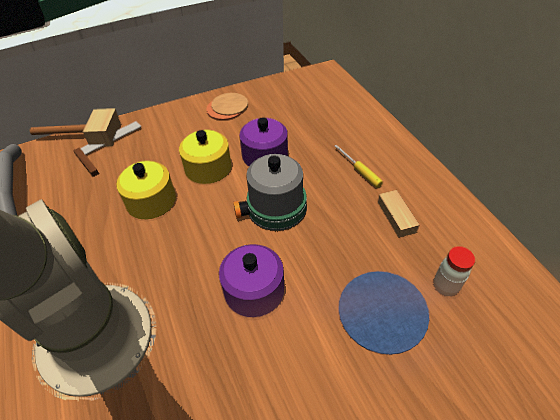

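View pics/top0.png

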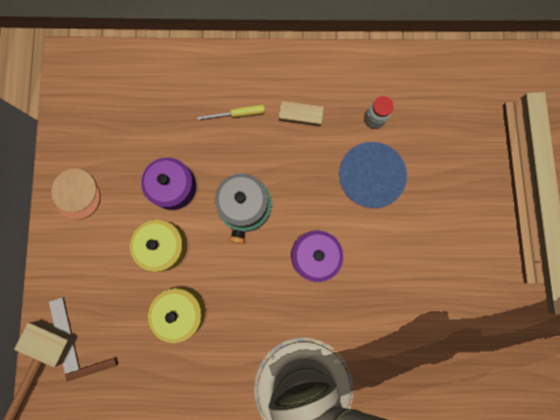

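Five lid-shaped things (side view): grey (275,185), purple (264,140) and (252,280), yellow (146,190) and (205,155). Only the grey one, standing on the green canister with the hose stub at (240,210), fits. Its top-view position is (242,200). The mat is at side (384,312), top (373,174). I'll measure and check with a crop.

```bash
cat > h.py <<'E'
import numpy as np, cv2
from plant import manip, imaging
def cam(n):
    c=imaging.calibration(n); f=210/np.tan(np.radians(c["vfov"]/2))
    return np.array([[f,0,c["cx"]],[0,f,c["cy"]],[0,0,1]]),c["D"],cv2.Rodrigues(c["rvec"])[0],c["tvec"]
def ray(n,p):
    K,D,R,t=cam(n); u=cv2.undistortPoints(np.array([[p]],float),K,D)[0,0]
    return -R.T@t, R.T@np.array([u[0],u[1],1])
def plane(n,p,z):
    o,d=ray(n,p); return o+d*(z-o[2])/d[2]
def tri(ps,pt):
    (a,d),(b,e)=ray("side",ps),ray("top",pt)
    s=np.linalg.lstsq(np.c_[d,-e],b-a,rcond=None)[0]; P,Q=a+s[0]*d,b+s[1]*e
    return (P+Q)/2,np.linalg.norm(P-Q)
def proj(n,P):
    K,D,R,t=cam(n); return cv2.projectPoints(np.array([P],float),cv2.Rodrigues(R)[0],t,K,D)[0][0,0]
def blob(mask,near):
    n,l,st,c=cv2.connectedComponentsWithStats(mask.astype(np.uint8)); 
    i=min([i for i in range(1,n) if st[i,4]>15],key=lambda i:np.hypot(*(c[i]-near)))
    return (l==i),c[i],st[i]
E
python3 - <<'E'
from h import *
I={n:cv2.imread(f"pics/{n}0.png") for n in("side","top")}
H={n:cv2.cvtColor(I[n],cv2.COLOR_BGR2HSV) for n in I}
near=dict(side=(274,162),top=(240,198)); k={};m={}
for n in I:
    x,y=near[n]; w=np.zeros(I[n].shape[:2],bool); w[y-14:y+14,x-14:x+14]=1
    b,c,st=blob((I[n].max(2)<38)&w,near[n]); k[n]=c; print(n,"knob",c,st)
    h=H[n]; b,c,st=blob((h[...,0]>95)&(h[...,0]<125)&(h[...,1]>90),dict(side=(384,312),top=(373,174))[n])
    pts=np.argwhere(b)[:,::-1]; P=np.array([plane(n,p,.005) for p in pts[::5]])
    m[n]=c; cc=cv2.minEnclosingCircle(P[:,:2].astype(np.float32)); print("mat",c,st,cc,P.mean(0))
print(tri(k["side"],k["top"]),tri(m["side"],m["top"]))
for n,p in dict(glue=(383,106),off=(301,113),sd=(248,111)).items(): print(n,plane("top",p,.11 if n=="glue" else .02))
a=cv2.resize(I["side"][130:240,220:330],(400,400),interpolation=cv2.INTER_CUBIC);b=cv2.resize(I["top"][160:260,190:290],(400,400),interpolation=cv2.INTER_CUBIC)
cv2.imwrite("pics/crop0.png",np.hstack([a,b]))
E
```

```text
side knob [273.77852349 163.34899329] [268 156  12  16 149]
mat [388.70059435 330.77897474] [ 341  306   88   48 2692] ((0.567644476890564, -0.20696645975112915), 0.09221470355987549) [ 0.55505223 -0.24045035  0.005     ]Traceback (most recent call last):
  File "<stdin>", line 7, in <module>
  File "h.py", line 19, in blob
    i=min([i for i in range(1,n) if st[i,4]>15],key=lambda i:np.hypot(*(c[i]-near)))
ValueError: min() iterable argument is empty
```

```bash
cat > m.py <<'E'
from h import *
I={n:cv2.imread(f"pics/{n}0.png") for n in("side","top")}
print(I["top"].max(2)[192:206:1,232:248:2]); print(cv2.cvtColor(I["side"],cv2.COLOR_BGR2HSV)[280:350:15,384], cv2.cvtColor(I["top"],cv2.COLOR_BGR2HSV)[150:200:15,373])
near=dict(side=(274,162),top=(240,198)); k={};m={}
for n in I:
    x,y=near[n]; w=np.zeros(I[n].shape[:2],bool); w[y-12:y+12,x-12:x+12]=1
    b,c,st=blob((I[n].max(2)<50)&w,near[n]); k[n]=c; print(n,"knob",c,st)
    M=(I[n][...,0].astype(int)>I[n][...,2]+15).astype(np.uint8); M=cv2.morphologyEx(M,cv2.MORPH_CLOSE,np.ones((5,5)))
    b,c,st=blob(M*(cv2.boxFilter(M.astype(np.float32),-1,(9,9))>.5),dict(side=(384,312),top=(373,174))[n])
    pts=np.argwhere(b)[:,::-1]; P=np.array([plane(n,p,.005) for p in pts[::5]])
    m[n]=proj(n,[*cv2.minEnclosingCircle(P[:,:2].astype(np.float32))[0],.005]); print("mat",c,st,cv2.minEnclosingCircle(P[:,:2].astype(np.float32)),P.mean(0))
print(tri(k["side"],k["top"]),tri(m["side"],m["top"]))
for n,p in dict(glue=(383,106),off=(301,113),sd=(248,111)).items(): print(n,plane("top",p,.11 if n=="glue" else .02))
a=cv2.resize(I["side"][130:240,220:330],(400,400),interpolation=cv2.INTER_CUBIC);b=cv2.resize(I["top"][160:260,190:290],(400,400),interpolation=cv2.INTER_CUBIC)
cv2.imwrite("pics/crop0.png",np.hstack([a,b]))
E
python3 m.py
```

```text
[[155 153 110  56  51  84 143 156]
 [156 138  65  35  39  45 113 156]
 [157 120  39  41  44  41  76 152]
 [155 106  37  45  48  47  55 141]
 [155  99  40  48  50  51  43 128]
 [154  98  41  49  51  54  36 123]
 [155 108  41  51  54  56  31 124]
 [157 123  46  51  55  53  28 128]
 [157 142  69  45  54  41  57 140]
 [156 155 104  38  38  28 100 152]
 [155 158 137  70  36  62 129 156]
 [156 156 155 126  87 114 148 157]
 [156 155 157 154 135 147 157 157]
 [156 155 156 158 156 156 158 157]]
[[110  90 125]
 [113  64 123]
 [111  86 127]
 [108 116 125]
 [107 118 134]] [[108  99 118]
 [108 102 122]
 [108 102 127]
 [108 103 119]]
side knob [273.78205128 163.20512821] [268 156  12  16 156]
mat [383.47426982 312.47061892] [ 339  272   90   82 5752] ((0.570556640625, -0.19677068293094635), 0.0937548279762268) [ 0.56819439 -0.2007214   0.005     ]
top knob [239.69811321 196.71698113] [236 192   9  11  53]
mat [372.55813953 174.5534295 ] [ 340  143   66   65 3397] ((0.5717321038246155, -0.19492754340171814), 0.09262251108884811) [ 0.57071299 -0.19571344  0.005     ]
(array([0.48289631, 0.1613582 , 0.15239742]), np.float64(0.0004095809392918166)) (array([ 0.57226565, -0.19561292,  0.00151357]), np.float64(0.0004093319248233091))
glue [ 0.73009665 -0.2031996   0.11      ]
off [0.74207213 0.00468364 0.02      ]
sd [0.74691627 0.15336395 0.02      ]
```

View pics/crop0.png

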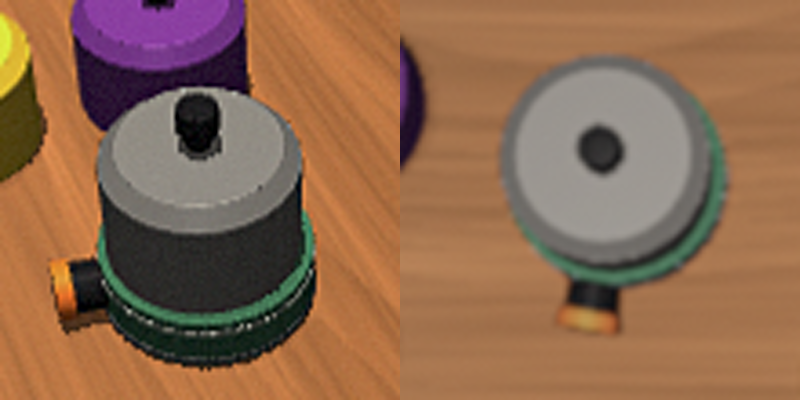

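Crop confirms a grey domed lid with black knob on the green canister. I'll start the transit, turning the tool by 55° for a central wrist range, while refining the knob.

Run:
```python
from h import *
k={}
for n,p in dict(side=(274,160),top=(240,198)).items():
    I=cv2.imread(f"pics/{n}0.png"); x,y=p; w=np.zeros(I.shape[:2],bool); w[y-12:y+12,x-12:x+12]=1
    b,c,st=blob((I.max(2)<(95 if n=="top" else 50))&w,p); k[n]=c; print(n,c,st)
for z in(.15,.157,.168):print(plane("top",k["top"],z),plane("side",k["side"],z))
print(tri(k["side"],k["top"]))
```

```text
side [273.78205128 163.20512821] [268 156  12  16 156]
top [239.86407767 197.00970874] [235 191  11  13 103]
[0.48274886 0.16109608 0.15      ] [0.48363097 0.16375246 0.15      ]
[0.48167245 0.16050493 0.157     ] [0.48088264 0.15683816 0.157     ]
[0.47998095 0.15957598 0.168     ] [0.47656383 0.14597283 0.168     ]
(array([0.48237553, 0.1608238 , 0.15297622]), np.float64(0.00017237773082907394))
```

Call:
play_rows --pt "0.34 0.41 0.03 0 0 0.96 0.085" --pt "0.34 0.41 0.03 0 0 0.96 0.085" --pt "0.34 0.41 0.03 0 0 0.96 0.085" --pt "0.34 0.41 0.03 0 0 0.96 0.085" --pt "0.34 0.41 0.03 0 0 0.96 0.085" --pt "0.34 0.41 0.03 0 0 0.96 0.085" --pt "0.34 0.41 0.03 0 0 0.96 0.085" --pt "0.34 0.41 0.03 0 0 0.96 0.085"

```text
time: 0.77
tcp_pos: [0.3748, -0.4488, 0.25]
tcp_rot: [[0.37, 0.929, -0.0], [0.929, -0.37, 0.0], [-0.0, -0.0, -1.0]]
wrist_force: [0.6, -0.1, -0.1]
grip_width: 0.0847
grip_force: 0.0
```

Call:
play_rows --pt "0.11 0.31 0 0 0 0 0.085" --pt "0.11 0.31 0 0 0 0 0.085" --pt "0.11 0.31 0 0 0 0 0.085" --pt "0.11 0.31 0 0 0 0 0.085" --pt "0.11 0.31 0 0 0 0 0.085" --pt "0.11 0.31 0 0 0 0 0.085" --pt "0.11 0.31 0 0 0 0 0.085" --pt "0.11 0.31 0 0 0 0 0.085"

```text
time: 1.43
tcp_pos: [0.4844, -0.138, 0.25]
tcp_rot: [[0.376, 0.927, 0.0], [0.927, -0.376, 0.0], [0.0, -0.0, -1.0]]
wrist_force: [0.1, -0.9, -0.0]
grip_width: 0.0849
grip_force: 0.0
```

Call:
play_rows --pt "0.0 0.3 0 0 0 0 0.085" --pt "0.0 0.3 0 0 0 0 0.085" --pt "0.0 0.3 0 0 0 0 0.085" --pt "0.0 0.3 0 0 0 0 0.085" --pt "0.0 0.3 0 0 0 0 0.085" --pt "0.0 0.3 0 0 0 0 0.085" --pt "0.0 0.3 0 0 0 0 0.085" --pt "0.0 0.3 0 0 0 0 0.085"

```text
time: 2.1
tcp_pos: [0.4834, 0.1669, 0.2504]
tcp_rot: [[0.369, 0.929, 0.001], [0.929, -0.369, 0.004], [0.004, -0.001, -1.0]]
wrist_force: [-0.1, 0.4, 0.1]
grip_width: 0.0849
grip_force: 0.0
```

Call:
play_rows --pt "-0.003 0.001 -0.02 0 0 0 0.06" --pt "-0.003 0.001 -0.05 0 0 0 0.06" --pt "-0.003 0.001 -0.08 0 0 0 0.06" --pt "-0.003 0.001 -0.1 0 0 0 0.06" --pt "-0.003 0.001 -0.107 0 0 0 0.06" --pt "-0.003 0.001 -0.107 0 0 0 0.06" --pt "-0.003 0.001 -0.107 0 0 0 0.06" --force 40

```text
time: 2.68
tcp_pos: [0.4812, 0.1605, 0.1434]
tcp_rot: [[0.376, 0.926, -0.0], [0.926, -0.376, -0.0], [-0.0, -0.0, -1.0]]
wrist_force: [-0.5, 0.5, -0.7]
grip_width: 0.0598
grip_force: 0.0
```

Call:
play_rows --pt "0 0 0 0 0 0 0.02" --pt "0 0 0 0 0 0 0.02" --pt "0 0 0 0 0 0 0.02" --pt "0 0 0 0 0 0 0.02" --pt "0 0 0 0 0 0 0.02" --pt "0 0 0 0 0 0 0.02"

```text
time: 3.18
tcp_pos: [0.4816, 0.1606, 0.1441]
tcp_rot: [[0.377, 0.926, 0.002], [0.926, -0.377, 0.0], [0.001, 0.002, -1.0]]
wrist_force: [-1.3, -1.6, 7.3]
grip_width: 0.0268
grip_force: 39.4
```

Call:
play_rows --pt "0 0 0.02 0 0 0 0.02" --pt "0 0 0.04 0 0 0 0.02" --pt "0 0 0.06 0 0 0 0.02" --pt "0 0 0.085 0 0 0 0.02" --pt "0 0 0.11 0 0 0 0.02" --pt "0 0 0.11 0 0 0 0.02" --pt "0 0 0.11 0 0 0 0.02" --pt "0 0 0.11 0 0 0 0.02"

```text
time: 3.85
tcp_pos: [0.4805, 0.1599, 0.2524]
tcp_rot: [[0.377, 0.926, -0.001], [0.926, -0.377, -0.001], [-0.001, -0.0, -1.0]]
wrist_force: [0.3, -0.1, -3.5]
grip_width: 0.0266
grip_force: 40.4
```

Run:
```python
from h import *
for n in("side","top"):
    f=imaging.grab_frame(n)[:,:,::-1]; cv2.imwrite(f"pics/{n}1.png",f)
a=cv2.imread("pics/side1.png")[60:300,150:430]; b=cv2.imread("pics/top1.png")[100:340,140:420]
cv2.imwrite("pics/c1.png",cv2.resize(np.hstack([a,b]),(800,343)))
```

```text
(no output)
```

View pics/c1.png

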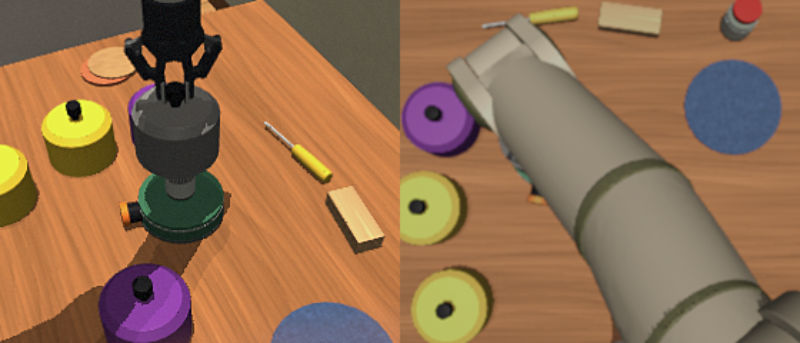

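The lid hangs level in the fingers, clear of the collar (crop (180,185)). Next, carry it to the mat.

Call:
play_rows --pt "0.01 -0.03 0 0 0 0 0.02" --pt "0.02 -0.07 0 0 0 0 0.02" --pt "0.03 -0.11 0 0 0 0 0.02" --pt "0.04 -0.15 0 0 0 0 0.02" --pt "0.05 -0.19 0 0 0 0 0.02" --pt "0.06 -0.23 0 0 0 0 0.02" --pt "0.07 -0.27 0 0 0 0 0.02" --pt "0.08 -0.3 0 0 0 0 0.02"

```text
time: 4.62
tcp_pos: [0.5603, -0.1436, 0.2515]
tcp_rot: [[0.379, 0.926, -0.003], [0.926, -0.379, -0.001], [-0.002, -0.002, -1.0]]
wrist_force: [-0.6, -0.7, -2.5]
grip_width: 0.0266
grip_force: 40.2
```

Call:
play_rows --pt "0.005 -0.03 0 0 0 0 0.02" --pt "0.008 -0.056 -0.01 0 0 0 0.02" --pt "0.008 -0.056 -0.03 0 0 0 0.02" --pt "0.008 -0.056 -0.05 0 0 0 0.02" --pt "0.008 -0.056 -0.07 0 0 0 0.02" --pt "0.008 -0.056 -0.09 0 0 0 0.02" --pt "0.008 -0.056 -0.11 0 0 0 0.02" --pt "0.008 -0.056 -0.12 0 0 0 0.02"

```text
time: 5.28
tcp_pos: [0.5673, -0.1951, 0.1294]
tcp_rot: [[0.376, 0.927, -0.005], [0.927, -0.376, 0.001], [-0.0, -0.005, -1.0]]
wrist_force: [0.3, 0.4, -2.9]
grip_width: 0.0267
grip_force: 40.2
```

Call:
play_rows --pt "0 0 -0.004 0 0 0 0.02" --pt "0 0 -0.008 0 0 0 0.02" --pt "0 0 -0.012 0 0 0 0.02" --pt "0 0 -0.016 0 0 0 0.02" --pt "0 0 -0.02 0 0 0 0.02" --pt "0 0 -0.022 0 0 0 0.02" --pt "0 0 -0.024 0 0 0 0.02" --pt "0 0 -0.024 0 0 0 0.02"

```text
time: 5.95
tcp_pos: [0.569, -0.1955, 0.1089]
tcp_rot: [[0.376, 0.926, -0.0], [0.926, -0.376, -0.0], [-0.0, -0.0, -1.0]]
wrist_force: [-0.1, 0.2, -2.1]
grip_width: 0.0271
grip_force: 40.2
```

Call:
play_rows --pt "0 0 -0.001 0 0 0 0.02" --pt "0 0 -0.002 0 0 0 0.02" --pt "0 0 -0.003 0 0 0 0.02" --pt "0 0 -0.004 0 0 0 0.02" --pt "0 0 -0.005 0 0 0 0.02" --pt "0 0 -0.005 0 0 0 0.02"

```text
time: 6.45
tcp_pos: [0.5689, -0.1956, 0.1043]
tcp_rot: [[0.376, 0.926, -0.0], [0.926, -0.376, -0.0], [-0.0, -0.0, -1.0]]
wrist_force: [-1.9, 0.5, 2.6]
grip_width: 0.0261
grip_force: 40.7
```

Call:
play_rows --pt "0 0 0 0 0 0 0.06" --pt "0 0 0 0 0 0 0.06" --pt "0 0 0 0 0 0 0.06" --pt "0 0 0 0 0 0 0.06" --pt "0 0 0 0 0 0 0.06"

```text
time: 6.87
tcp_pos: [0.5692, -0.1956, 0.104]
tcp_rot: [[0.377, 0.926, 0.0], [0.926, -0.377, -0.0], [0.0, 0.0, -1.0]]
wrist_force: [1.1, -0.3, -0.2]
grip_width: 0.0601
grip_force: 0.0
```

Call:
play_rows --pt "0 0 0.01 0 0 0 0.06" --pt "0 0 0.03 0 0 0 0.06" --pt "0 0 0.06 0 0 0 0.08" --pt "0 0 0.1 0 0 0 0.085" --pt "0 0.02 0.14 0 0 0 0.085" --pt "-0.02 0.05 0.15 0 0 0 0.085" --pt "-0.02 0.09 0.15 0 0 0 0.085" --pt "-0.02 0.13 0.15 0 0 0 0.085"

```text
time: 7.53
tcp_pos: [0.5486, -0.0653, 0.2564]
tcp_rot: [[0.379, 0.925, 0.003], [0.925, -0.379, -0.001], [0.0, 0.003, -1.0]]
wrist_force: [0.8, 0.0, -0.0]
grip_width: 0.0848
grip_force: 0.0
```

Run:
```python
from h import *
for n in("side","top"):
    f=imaging.grab_frame(n)[:,:,::-1]; cv2.imwrite(f"pics/{n}2.png",f)
cv2.imwrite("pics/c2.png",cv2.resize(np.hstack([cv2.imread("pics/side2.png")[100:380,180:480],cv2.imread("pics/top2.png")[100:380,160:460]]),(800,373)))
a=cv2.imread("pics/side2.png")[140:240,220:330]
cv2.imwrite("pics/c3.png",cv2.resize(np.hstack([a,cv2.imread("pics/top2.png")[150:250,185:295]]),(800,364),interpolation=cv2.INTER_CUBIC))
```

```text
(no output)
```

View pics/c2.png

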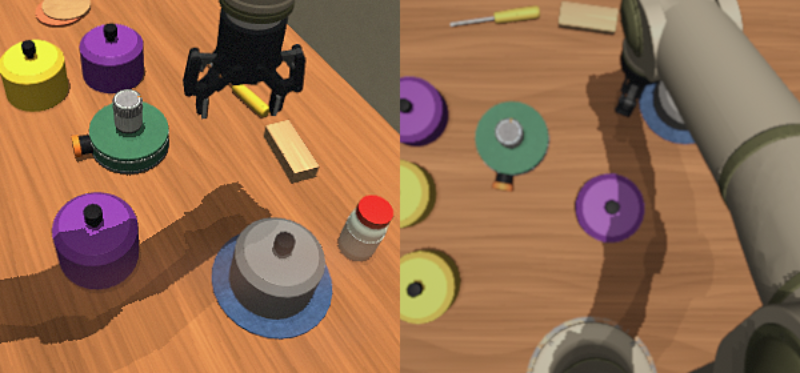

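View pics/c3.png

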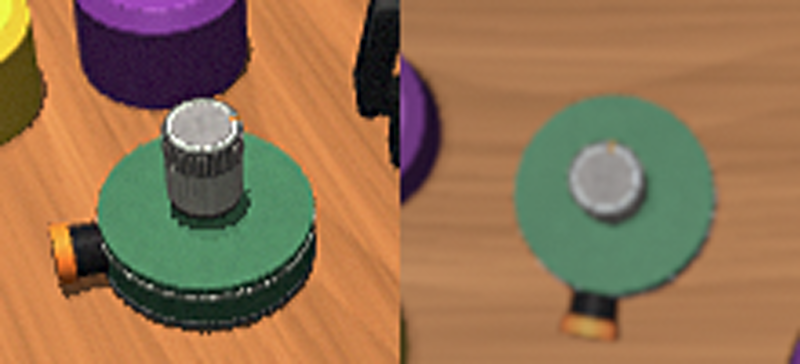

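The lid is upright on the mat (crop (272,270)). The bare collar top is at side (276,174), top (241,199), with its orange mark pointing +x.

Run:
```python
from h import *
I=cv2.imread("pics/top2.png"); H=cv2.cvtColor(I,cv2.COLOR_BGR2HSV); 
G=(H[...,0]>60)&(H[...,0]<90)&(H[...,1]>80)
b,c,st=blob(G,(243,203)); P=np.array([plane("top",p,.045) for p in np.argwhere(b)[:,::-1]],np.float32)
print("can top cam",cv2.minEnclosingCircle(P[:,:2]))
w=np.zeros(G.shape,bool); w[185:213,228:256]=1
b,c,st=blob((H[...,1]<40)&(I.max(2)>120)&w,(241,199)); print(c,st, plane("top",c,.1195))
S=cv2.imread("pics/side2.png"); h=cv2.cvtColor(S,cv2.COLOR_BGR2HSV); 
b,cs,st=blob((h[...,1]<60)&(S.max(2)>130)&(np.indices(h.shape[:2])[0]<183)&(abs(np.indices(h.shape[:2])[1]-276)<12),(276,174)); print(cs,st,plane("side",cs,.1195),tri(cs,c),tri((275.8,174.4),(241.4,198.7)))
L,cl,stl=blob((H[...,1]<60)&(I.max(2)>60),(1,1)) if 0 else (0,0,0)
g=(h[...,0]>60)&(h[...,0]<90)&(h[...,1]>80)&(h[...,2]>85); b,c2,_=blob(g,(276,200)); P=np.array([plane("side",p,.045) for p in np.argwhere(b)[:,::-1]],np.float32); print(cv2.minEnclosingCircle(P[:,:2]))
print(manip.read_state()["tcp_pos"])
```

```text
Traceback (most recent call last):
cv2.error: OpenCV(4.12.0) /io/opencv/modules/imgproc/src/shapedescr.cpp:201: error: (-215:Assertion failed) count >= 0 && (depth == CV_32F || depth == CV_32S) in function 'minEnclosingCircle'
```

Run:
```python
from h import *
mec=lambda P:cv2.minEnclosingCircle(np.ascontiguousarray(P[:,:2]))
I=cv2.imread("pics/top2.png"); H=cv2.cvtColor(I,cv2.COLOR_BGR2HSV); 
G=(H[...,0]>60)&(H[...,0]<90)&(H[...,1]>80)
b,c,st=blob(G,(243,203)); P=np.array([plane("top",p,.045) for p in np.argwhere(b)[:,::-1]],np.float32)
print("can top cam",mec(P))
w=np.zeros(G.shape,bool); w[185:213,228:256]=1
b,c,st=blob((H[...,1]<40)&(I.max(2)>120)&w,(241,199)); print(c,st, plane("top",c,.1195))
S=cv2.imread("pics/side2.png"); h=cv2.cvtColor(S,cv2.COLOR_BGR2HSV); r,q=np.indices(h.shape[:2])
b,cs,st=blob((h[...,1]<60)&(S.max(2)>130)&(r<183)&(abs(q-276)<12),(276,174)); print(cs,st,plane("side",cs,.1195),tri(cs,c),tri((275.8,174.4),(241.4,198.7)))
g=(h[...,0]>60)&(h[...,0]<90)&(h[...,1]>80)&(h[...,2]>85); b,c2,_=blob(g,(276,200)); P=np.array([plane("side",p,.045) for p in np.argwhere(b)[:,::-1]],np.float32); print(mec(P))
print(manip.read_state()["tcp_pos"])
```

```text
Traceback (most recent call last):
  File "h.py", line 10, in plane
    o,d=ray(n,p); return o+d*(z-o[2])/d[2]
        ~~~^^^^^
  File "h.py", line 7, in ray
    K,D,R,t=cam(n); u=cv2.undistortPoints(np.array([[p]],float),K,D)[0,0]
            ~~~^^^
  File "h.py", line 4, in cam
    c=imaging.calibration(n); f=210/np.tan(np.radians(c["vfov"]/2))
ValueError: time passes only in moves, steps and waits
```

```bash
sed -i 's/^def cam/import functools\n@functools.lru_cache\ndef cam/' h.py
python3 - <<'E'
from h import *
mec=lambda P:cv2.minEnclosingCircle(np.ascontiguousarray(P[:,:2]))
I=cv2.imread("pics/top2.png"); H=cv2.cvtColor(I,cv2.COLOR_BGR2HSV); 
G=(H[...,0]>60)&(H[...,0]<90)&(H[...,1]>80)
b,c,st=blob(G,(243,203)); P=np.array([plane("top",p,.045) for p in np.argwhere(b)[:,::-1]],np.float32)
print("can top cam",mec(P))
w=np.zeros(G.shape,bool); w[185:213,228:256]=1
b,c,st=blob((H[...,1]<40)&(I.max(2)>120)&w,(241,199)); print(c,st, plane("top",c,.1195))
S=cv2.imread("pics/side2.png"); h=cv2.cvtColor(S,cv2.COLOR_BGR2HSV); r,q=np.indices(h.shape[:2])
b,cs,st=blob((h[...,1]<60)&(S.max(2)>130)&(r<183)&(abs(q-276)<12),(276,174)); print(cs,st,plane("side",cs,.1195),tri(cs,c),tri((275.8,174.4),(241.4,198.7)))
g=(h[...,0]>60)&(h[...,0]<90)&(h[...,1]>80)&(h[...,2]>85); b,c2,_=blob(g,(276,200)); P=np.array([plane("side",p,.045) for p in np.argwhere(b)[:,::-1]],np.float32); print(mec(P))
E
```

```text
can top cam ((0.48189252614974976, 0.1602092832326889), 0.07194715738296509)
[240.82315113 198.25723473] [231 189  21  20 311] [0.4842956  0.16121977 0.1195    ]
[274.98268398 174.03030303] [266 167  20  15 231] [0.48358622 0.15919097 0.1195    ] (array([0.48457638, 0.16143875, 0.11708656]), np.float64(0.00017044383120440497)) (array([0.4846222 , 0.15968542, 0.1170754 ]), np.float64(0.002199076065348191))
((0.48318228125572205, 0.1577189713716507), 0.07270500063896179)
```

Call:
play_rows --pt "-0.01 0.04 0 0 0 0 0.085" --pt "-0.02 0.08 0 0 0 0 0.085" --pt "-0.03 0.12 0 0 0 0 0.085" --pt "-0.045 0.16 0 0 0 0 0.085" --pt "-0.055 0.195 0 0 0 0 0.085" --pt "-0.0655 0.2255 -0.02 0 0 0 0.085" --pt "-0.0655 0.2255 -0.06 0 0 0 0.085" --pt "-0.0655 0.2255 -0.08 0 0 0 0.085"

```text
time: 8.3
tcp_pos: [0.4823, 0.1617, 0.1726]
tcp_rot: [[0.373, 0.928, -0.0], [0.928, -0.373, 0.0], [0.0, -0.0, -1.0]]
wrist_force: [-0.5, -1.2, -0.4]
grip_width: 0.085
grip_force: 0.0
```

Call:
play_rows --pt "0 0 -0.02 0 0 0 0.085" --pt "0 0 -0.04 0 0 0 0.085" --pt "0 0 -0.06 0 0 0 0.085" --pt "0 0 -0.075 0 0 0 0.085" --pt "0 0 -0.084 0 0 0 0.085" --pt "0 0 -0.084 0 0 0 0.085" --pt "0 0 -0.084 0 0 0 0.085"

```text
time: 8.88
tcp_pos: [0.4837, 0.1599, 0.0903]
tcp_rot: [[0.376, 0.926, -0.0], [0.926, -0.376, -0.0], [-0.0, -0.0, -1.0]]
wrist_force: [-0.4, -0.0, 0.2]
grip_width: 0.0851
grip_force: 0.0
```

Call:
play_rows --pt "0 0 0 0 0 0 0.04" --pt "0 0 0 0 0 0 0.04" --pt "0 0 0 0 0 0 0.04" --pt "0 0 0 0 0 0 0.04" --pt "0 0 0 0 0 0 0.04" --force 40

```text
time: 9.3
tcp_pos: [0.4842, 0.16, 0.091]
tcp_rot: [[0.377, 0.926, 0.002], [0.926, -0.377, 0.0], [0.001, 0.001, -1.0]]
wrist_force: [-0.6, -0.9, 7.3]
grip_width: 0.0507
grip_force: 40.8
```

Gripped, with about 7 N down bias. I'll turn CCW in steps under a light press and watch z.

Call:
play_rows --pt "0 0 -0.001 0 0 0.03 0.04" --pt "0 0 -0.001 0 0 0.07 0.04" --pt "0 0 -0.001 0 0 0.11 0.04" --pt "0 0 -0.001 0 0 0.15 0.04" --pt "0 0 -0.001 0 0 0.19 0.04" --pt "0 0 -0.001 0 0 0.23 0.04" --pt "0 0 -0.001 0 0 0.26 0.04" --pt "0 0 -0.001 0 0 0.26 0.04"

```text
time: 9.97
tcp_pos: [0.4846, 0.1604, 0.0907]
tcp_rot: [[0.124, 0.992, 0.003], [0.992, -0.124, 0.001], [0.001, 0.003, -1.0]]
wrist_force: [-1.1, -0.7, 18.2]
grip_width: 0.0509
grip_force: 41.8
```

```bash
python3 -c "
from h import *
s=manip.read_state();print(s['tcp_pos'],s['wrist_force'],s['moment'],s['joint_positions'])"
```

```text
[0.48459818 0.16035078 0.09072633] [-1.13228297 -0.6835791  18.16202303] [-0.11956437  0.32097115  0.15457174] [ -9.75992558  33.61970824 -21.25627463 125.49035974  28.2155025
  25.21932489 -60.68086999]
```

Call:
play_rows --pt "0 0 0 0 0 0.03 0.04" --pt "0 0 0 0 0 0.06 0.04" --pt "0 0 0 0 0 0.09 0.04" --pt "0 0 0 0 0 0.12 0.04" --pt "0 0 0 0 0 0.15 0.04" --pt "0 0 0 0 0 0.17 0.04" --pt "0 0 0 0 0 0.17 0.04"

```text
time: 10.55
tcp_pos: [0.4848, 0.1605, 0.0906]
tcp_rot: [[-0.045, 0.999, 0.003], [0.999, 0.045, 0.001], [0.001, 0.003, -1.0]]
wrist_force: [-1.0, -0.7, 15.3]
grip_width: 0.0511
grip_force: 41.6
```

Run:
```python
from h import *
s=manip.read_state();print(s['tcp_pos'],s['wrist_force'],s['moment'],s['joint_positions'])
f=imaging.grab_frame("side")[:,:,::-1]; cv2.imwrite("pics/s4.png",cv2.resize(f[120:220,220:330],(660,600),interpolation=cv2.INTER_CUBIC))
```

```text
[0.48479638 0.16047247 0.09064908] [-1.01781575 -0.70124301 15.30010114] [-0.05260736  0.12086844  0.02471286] [ -7.91198036  34.01079816 -23.93064492 125.35819957  31.12223637
  26.12329659 -53.93957273]
```

View pics/s4.png

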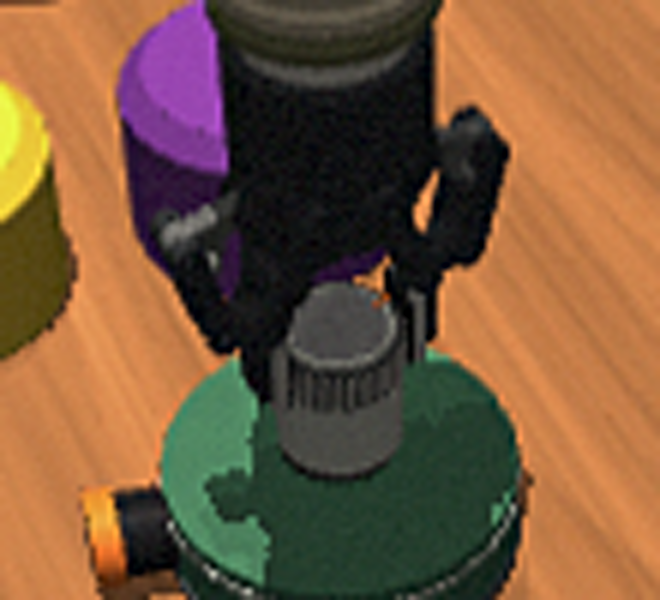

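The mark moved CCW with the fingers, to crop (385,298), and there is no drop yet. Continuing.

Call:
play_rows --pt "0 0 0 0 0 0.03 0.04" --pt "0 0 0 0 0 0.06 0.04" --pt "0 0 0 0 0 0.09 0.04" --pt "0 0 0 0 0 0.12 0.04" --pt "0 0 0 0 0 0.15 0.04" --pt "0 0 0 0 0 0.17 0.04" --pt "0 0 0 0 0 0.17 0.04"

```text
time: 11.18
tcp_pos: [0.4838, 0.1601, 0.0892]
tcp_rot: [[-0.214, 0.977, 0.001], [0.977, 0.214, 0.001], [0.0, 0.001, -1.0]]
wrist_force: [0.8, 2.4, 2.6]
grip_width: 0.051
grip_force: 41.3
```

Force fell and z dropped, so it's in the keyway. I'll lower it, adding a few degrees towards the middle.

Call:
play_rows --pt "0 0 -0.001 0 0 0.03 0.04" --pt "0 0 -0.002 0 0 0.05 0.04" --pt "0 0 -0.003 0 0 0.05 0.04" --pt "0 0 -0.004 0 0 0.05 0.04" --pt "0 0 -0.005 0 0 0.05 0.04" --pt "0 0 -0.006 0 0 0.05 0.04" --pt "0 0 -0.007 0 0 0.05 0.04" --pt "0 0 -0.007 0 0 0.05 0.04"

```text
time: 11.85
tcp_pos: [0.4837, 0.1601, 0.0819]
tcp_rot: [[-0.261, 0.965, 0.0], [0.965, 0.261, 0.0], [0.0, 0.0, -1.0]]
wrist_force: [2.0, 1.7, 0.2]
grip_width: 0.051
grip_force: 41.4
```

Call:
play_rows --pt "0 0 -0.001 0 0 0 0.04" --pt "0 0 -0.002 0 0 0 0.04" --pt "0 0 -0.003 0 0 0 0.04" --pt "0 0 -0.004 0 0 0 0.04" --pt "0 0 -0.005 0 0 0 0.04" --pt "0 0 -0.006 0 0 0 0.04" --pt "0 0 -0.006 0 0 0 0.04" --pt "0 0 -0.006 0 0 0 0.04" --force 60

```text
time: 12.52
tcp_pos: [0.4838, 0.1602, 0.0778]
tcp_rot: [[-0.261, 0.965, 0.002], [0.965, 0.261, -0.0], [-0.001, 0.002, -1.0]]
wrist_force: [-3.3, 0.0, 28.9]
grip_width: 0.0503
grip_force: 66.8
```

Call:
play_rows --pt "0 0 0.001 0 0 0 0.04" --pt "0 0 0.001 0 0 0 0.04" --pt "0 0 0.001 0 0 0 0.04" --pt "0 0 0.001 0 0 0 0.04" --pt "0 0 0.001 0 0 0 0.04" --pt "0 0 0.001 0 0 0 0.04"

```text
time: 13.02
tcp_pos: [0.4837, 0.1602, 0.0779]
tcp_rot: [[-0.261, 0.965, 0.001], [0.965, 0.261, 0.0], [-0.0, 0.001, -1.0]]
wrist_force: [-1.2, 2.2, 15.5]
grip_width: 0.0502
grip_force: 64.8
```

Run:
```python
from h import *
s=manip.read_state();print(s['tcp_pos'],s['wrist_force'],s['grip_force'],s['qvel'])
f=imaging.grab_frame("side")[:,:,::-1]; cv2.imwrite("pics/s5.png",f[90:360,210:480])
```

```text
[0.48374117 0.16016786 0.07787047] [-1.16293942  2.15914902 15.45582459] 64.81391072273254 [ 0.01873251 -0.04334026  0.06335746  0.01506985  0.06975692 -0.01966641
  0.01275368]
```

View pics/s5.png

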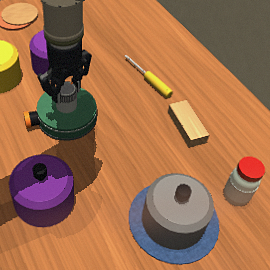

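Backing off 1 mm cut the push by 13 N with only 0.1 mm of movement, so the collar is on the hard stop at 15.5 N. The lid is on the mat at (180,210) and the bystanders are where they were.

```bash
python3 -c "
from plant import order;print(order.hand_in())"
```

```text
the job is handed in; nothing more can be done
None
```

The job is handed in at about 13 s, verdict not shown: the lid stands upright on the blue mat, the collar was turned about 37° counter-clockwise and is held home with about 15 N, and the glue jar, screwdriver and offcut look unmoved in the last picture.

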